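# Free a water-filter cartridge with its cam lever, drip it, and lay it down

## Task

Swing the lever of the countertop water filter into the notch marked by the steel stud so that its cam clears the cartridge, and leave it there. Lift the cartridge out, stand it upright on the middle of the slotted steel drip plate and let go of it for at least two seconds to drip; then take it again and lay it gently on its side inside the wooden tray, without letting it drop or topple. Leave the other kitchen things where they are.

Things in the scene. Friction and masses are not known exactly. Their poses are not given: they have to be found in the camera images.
- unit: Water filter fixed to the counter: cream block 160 (x) x 270 (y) x 70 tall. Origin: centre of its underside; z up. The cartridge's round well opens in its top at local (0, +55) mm, the lever's pivot is at local (0, -20) mm. Two steel pipe stubs leave its +x side.
- lever_pivot (a point): Point on the lever's vertical axis at the block's top face, 70 above the counter. Cam and arm are 8 to 14 above the block. The round steel cam (radius 55) overlaps the rim of the cartridge's flange and locks it down; only with the lever in the marked notch does the cam's bite face the cartridge and free it.
- lever (a joint): Lever angle, rad, counter-clockwise from above, range -0.03 to 1.78. In the filter's frame the arm points (joint - 0.9 - pi/2) from x, so to -y at 0.9. Starts between 0 and 0.45 (arm slanting to -x), loose. Marked notch at 0.9, unmarked one at 1.7, each between two ridges; a spring pawl clicks over a ridge 0.1 to 0.2 rad before (3 to 8 N at the knob) and centres the lever within 0.02 rad.
- lever_knob (a point): Top centre of the lever's upright black knob: cylinder 22 across, 36 tall, 88 from the pivot (a lifted cartridge must clear it); its top is 50 above the block (120 above the counter), its foot and the arm's top 14 above the block. Moves with the lever.
- marked_notch (a point): Where the knob's axis stands when the lever is in the marked notch, at the block's top face; a steel stud (dome 14 across, 7 high) stands on the block 19 farther out from the pivot.
- cartridge: White, about 0.22 kg, 106 long: round body 46 across from its foot (origin: foot's centre; z along its axis) to 60, eight-sided flange 60 across from 60 to 66, flat grip bar from 66 to 106, 44 long (local x), 14 thick (local y). Seated, its foot is 10 above the counter; 2 play all round in the well. Lift 70 straight up. Stands stably; lying, it does not roll, axis within 0.15 rad of level.
- cartridge_mid (a point): Point on the cartridge's axis 50 from its foot.
- cartridge_bar (a point): Top centre of the cartridge's grip bar, 106 from its foot.
- drip_plate: Fixed square steel plate 120 x 120, 12 thick, with dark slots, lying on the counter. Origin: centre of its underside. Stand the cartridge within 40 of its centre.
- tray: Fixed shallow wooden tray 200 (x) x 160 (y) outside, walls 6 thick and 26 high, floor 6 thick. Origin: centre of its underside. The cartridge fits lying along either side.
- shaker: Bystander: plain steel salt shaker, 38 across, 74 tall; loose, origin at its underside. Do not move.
- spoon: Bystander: steel spoon lying flat, 170 long; loose, origin at its underside. Do not move.
- mug: Bystander: white mug, 80 across, 95 tall; loose, origin at its underside. Do not move.
- tumbler: Bystander: glass tumbler, 68 across, 100 tall; loose, origin at its underside. Do not move.
- jar: Bystander: amber glass jar, 64 across, 100 tall; loose, origin at its underside. Do not move.
- bowl: Bystander: blue bowl, 130 across, 50 tall; loose, origin at its underside. Do not move.
- spatula: Bystander: wooden-handled spatula lying flat, 240 long, low; loose, origin at its underside. Do not move.
There are look-alikes about, which are no part of the job. What is shaped like the cartridge but green or turquoise is not meant.

How it is judged:
By the outcome, as a careful person would: the job done as asked, in the order asked, and still so for the second after the job is handed in, with the robot touching nothing.
It also fails if it takes over 67 s, if anything falls off the work surface, if the arm or the gripper's body presses on something with over 40 N, if the wrist force passes 120 N, or if a joint passes its speed limit or range.

## Robot

A 7-joint arm with a two-finger parallel gripper is mounted at the origin on the work surface. World frame = base frame: x ahead of the robot, y to its left, z up, the work surface at z = 0. Lengths are in m, angles in rad, forces in N, time in s.
With the tool pointing down it reaches from about 0.4 to 0.875 m from the base axis. Payload 19.3 kg.
Tool frame: the origin (TCP) lies midway between the tips of the shut fingers; the grasp point (between the pads) lies 19 mm behind it; z points along the fingers, y is the direction in which the jaws open and shut (so a half turn about z gives the same grasp; the last joint's range is limited). The gripper opens to 85 mm and grips with 20 to 120 N. Pads are 22 mm wide; open, the fingers measure 114 mm over their backs; the gripper's body (76 mm by 85 mm) begins 54 mm behind the grasp point. The pads swing forward as they close: fully open they stand 13 mm farther back than shut.
Start: joints at [-1.276, 0.521, -0.036, 1.599, 0.021, 1.021, -0.113], TCP at [0.223, 0.584, 0.231] pointing down, gripper open.
Joint ranges: [-2.91, 2.91], [-0.3, 2.13], [-1.5, 1.42], [0.17, 2.43], [-1.26, 4.41], [0.16, 1.93], [-2.52, 2.52]. Speed limits (rad/s): [1.89, 1.89, 2.39, 2.39, 3.01, 3.01, 3.01].

## Interface

Orientations are given as [roll, pitch, yaw] about the fixed x, y, z axes, in that order (R = Rz(yaw) Ry(pitch) Rx(roll)).
In Python, from workcell import status, imaging, manip, spotter gives the robot as it stands.
- The arm moves only by the tool jog_arm, never from a script. Its argument "targets" is a list of rows, each a list of 5 numbers: the closure, from 0 (fully open) to 1 (shut), then the shift along the tool's x, y, z in mm, then the turn about the tool's z in rad. A call has 1 to 10 rows; each row shifts and turns the commanded pose from where the row before left it, along the tool's axes as they then stand; what a row does not reach is not made up. A row lasts 1/12 s, in which the tool goes at most 41.7 mm and 7.16 degrees, less where a joint would pass 70% of its speed; a pose out of reach is approached as far as the arm can. A call with a gripper value outside its range is refused whole. The fingers move at their own pace and stop on an object; "force" is the grip in N (left out, the last holds). Time passes only in rows, so rows that do not move let the fingers close. It gives the time, the measured TCP pose, the force and the opening at its end, in the units of the state.
- status.state(): the state, without advancing time (a new reading comes with each control period).
- imaging.get_image(name): name is "side" or "top" or "wrist"; returns the picture (384x512x3 uint8, red, green, blue); there is no depth.
- imaging.calibration(name): a dict with "mtx" (3x3 intrinsics, pixels), "rvec" (rotation vector, rad) and "tvec" (3), from world to camera coordinates, as OpenCV has them. Camera axes: x right, y down, z forward; pixel columns grow to the right and rows downward; lengths in m; the calibration is good to about 2 mm. A picture is of the moment at which its call begins: read the wrist's pose just before it. calibration takes no time and is no camera call; for the wrist camera it gives the pose at the moment of the call.
- manip.finish_job(): hands the job in, once; it reports no verdict.
Trained networks look in the newest picture that a camera, given by its name, has taken for a name from the list of things; names that differ only in an ending like _2 or _b are one class to them, and where a whole thing is asked for, a point or a joint stands for the part that bears it (a point fixed in the world has none). Each returns a list of dicts, best first, with "p" (0 to 1); they miss things now and then, are a little off and sometimes report something else, mostly with a low value. They report only what shows in the picture. A call takes as long as a camera call. They do not tell look-alikes from the thing itself.
- spotter.search_frame(camera, label): "uv" ([column, row] in pixels, amid what is visible of it).
- spotter.spot_point(camera, label): "uv" ([column, row] in pixels: a listed point, or the origin of a listed thing).
The state is a dict: "time_s": time; "joint_pos": joint angles; "qd": joint speeds; "joint_torque": joint torques, N m; "position": TCP position; "eef_rot": TCP orientation; "contact_force": force on the tool from outside, world axes, zero at the start; "wrist_torque": the same for the moment, N m; "width": finger opening in m.
Only numpy, scipy, OpenCV 4.12 (cv2) and the standard library are available. Lean on these libraries where they do the work, as an engineer would, in place of code of your own. Each camera call takes 0.05 s, during which the arm holds its last target. There are 200 camera calls.

## Working session

There is one attempt and no reset: what is moved stays moved. The work goes in short steps, Python scripts to look and compute and a tool call to move; the robot and the scene stay as the last step left them, time stands still between calls to the robot, and variables do not carry over. Pictures are saved under pics/ and viewed, about 8 in all and at most 12, crops included, and the job is handed in when it is done.

Besides the shell and the picture viewer there is one more tool, called after ">>>" as name(argument=value, ...), one argument or row to a line, values as JSON. jog_arm: Moves the arm, as the interface text tells. Its arguments: {"type":"object","properties":{"targets":{"type":"array"},"force":{"type":"number"}},"required":["targets"]}

```bash
mkdir -p pics
cat > h.py <<'E'
import numpy as np, cv2
from scipy.spatial.transform import Rotation as R
from workcell import status, imaging, manip, spotter
def save(n,f):
    im=imaging.get_image(n); cv2.imwrite('pics/'+f,im[:,:,::-1]); return im
def ray(cam,uv):
    c=imaging.calibration(cam); K=np.array(c['mtx']);r=cv2.Rodrigues(np.array(c['rvec'],float))[0];t=np.array(c['tvec']).ravel()
    o=-r.T@t; d=r.T@np.linalg.inv(K)@np.array([uv[0],uv[1],1.]); return o,d
def atz(cam,uv,z):
    o,d=ray(cam,uv); return (o+d*(z-o[2])/d[2]).round(4)
def proj(cam,p):
    c=imaging.calibration(cam); return cv2.projectPoints(np.array(p,float).reshape(-1,1,3),np.array(c['rvec'],float),np.array(c['tvec'],float),np.array(c['mtx']),None)[0].reshape(-1,2).round(1)
E
python3 - <<'E'
from h import *
print(status.state())
a=save('top','t0.png');b=save('side','s0.png');c=imaging.get_image('wrist')
for n in ['side','top','wrist']:
    o,d=ray(n,[256,192]);print(n,o.round(3),d.round(3))
for cam in ['top','side']:
  for l in ['unit','lever_pivot','lever_knob','marked_notch','cartridge','cartridge_mid','cartridge_bar','drip_plate','tray']:
    print(cam,l,[(np.round(x['uv'],1).tolist(),round(x['p'],2)) for x in spotter.spot_point(cam,l)][:4])
E
```

```text
{'time_s': 0.0, 'joint_pos': array([-1.2761865 ,  0.52201994, -0.03629609,  1.59999172,  0.0211942 ,
        1.02111422, -0.11280947]), 'qd': array([-0.00159238, -0.00131691, -0.0006921 , -0.00076988, -0.00097147,
       -0.00242005, -0.00042423]), 'joint_torque': array([-4.32678862e-04, -9.27074432e+01,  1.97955742e+00, -3.69941854e+01,
        1.78317184e-02,  7.81720824e-03,  1.24726145e-05]), 'position': array([0.22291248, 0.58353615, 0.23072823]), 'eef_rot': array([-3.14044792e+00,  9.30463513e-05,  2.77673296e+00]), 'contact_force': array([ 0.2640339 , -0.37463415,  0.32586708]), 'wrist_torque': array([-0.02194278, -0.00449387,  0.01325544]), 'width': 0.0853963024973516}
side [ 0.362 -0.785  0.697] [ 0.168  0.813 -0.558]
top [0.346 0.118 1.454] [ 0.154 -0.01  -0.988]
wrist [0.148 0.612 0.373] [ 0.287 -0.1   -0.953]
top unit [([240.3, 198.1], 0.62)]
top lever_pivot [([242.9, 198.1], 0.64), ([240.4, 198.3], 0.36)]
top lever_knob [([264.3, 207.7], 0.6), ([244.4, 150.4], 0.41)]
top marked_notch [([266.8, 192.5], 0.96)]
top cartridge [([266.5, 240.4], 0.75), ([225.4, 196.5], 0.74), 
[... 350 characters left out ...]
 147.9], 0.19)]
top tray [([379.8, 209.2], 0.59), ([244.2, 150.2], 0.54)]
side unit [([256.1, 206.6], 0.61)]
side lever_pivot [([256.2, 190.7], 0.82)]
side lever_knob [([238.4, 189.5], 0.91)]
side marked_notch [([265.7, 202.7], 0.91), ([210.4, 145.0], 0.54)]
side cartridge [([203.2, 237.9], 0.97), ([194.2, 194.1], 0.76), ([201.1, 212.1], 0.67), ([293.8, 175.5], 0.63)]
side cartridge_mid [([196.9, 176.6], 0.81), ([243.5, 179.4], 0.78), ([199.0, 197.8], 0.73), ([200.7, 223.1], 0.73)]
side cartridge_bar [([298.4, 150.0], 0.8), ([194.7, 182.1], 0.75), ([383.1, 306.0], 0.74), ([244.8, 165.0], 0.73)]
side drip_plate [([243.0, 266.7], 0.59), ([329.3, 249.0], 0.5)]
side tray [([277.5, 382.5], 0.63)]
```

Run:
```python
import cv2
t=cv2.imread('pics/t0.png');s=cv2.imread('pics/s0.png')
cv2.imwrite('pics/t0b.png',cv2.resize(t[110:300,140:420],(800,543),interpolation=cv2.INTER_CUBIC))
cv2.imwrite('pics/s0b.png',cv2.resize(s,(768,576),interpolation=cv2.INTER_CUBIC))
```

```text
(no output)
```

View pics/t0b.png

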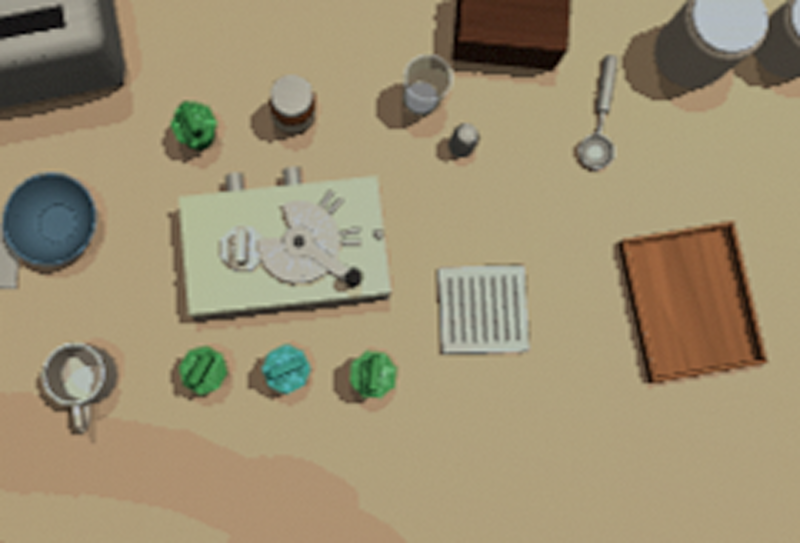

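View pics/s0b.png

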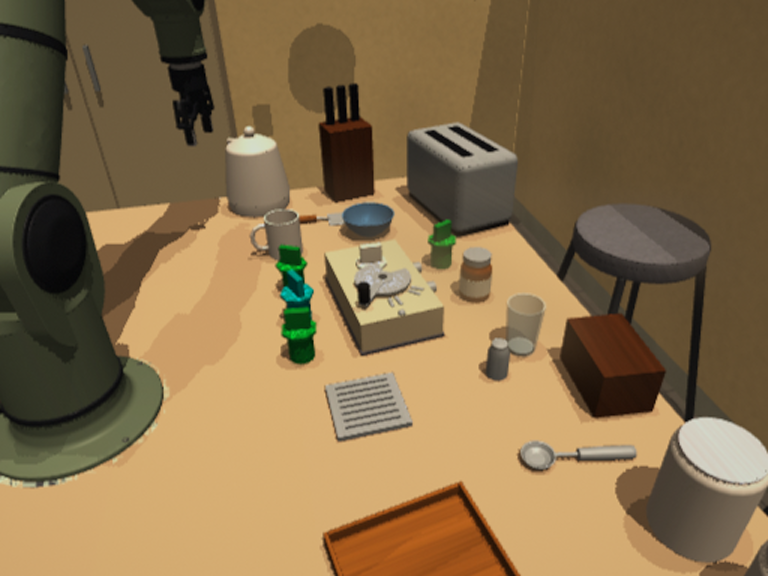

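The only white cartridge is in the filter's well, at top-view pixel (223,196). The look-alikes are green at (207,154), (211,240) and (271,241), and turquoise at (240,239). The knob is at (262,207), the stud at (272,192), the plate at (309,218) and the tray at (382,216).

Run:
```python
from h import *
P=lambda u,v:(140+u*.35,110+v*.35)
for n,u,v,z in [('pivot',299,241,.085),('stud',378,235,.077),('knob',350,277,.12),('bar',240,247,.116),('barL',239,230,.116),('barR',242,264,.116),
 ('c1',180,196,.07),('c2',378,178,.07),('c3',390,293,.07),('c4',190,313,.07),
 ('p1',438,267,.012),('p2',526,265,.012),('p3',528,351,.012),('p4',441,353,.012),('t1',619,241,.026),('t2',735,224,.026),('t3',765,360,.026),('t4',648,381,.026)]:
    print(n,atz('top',P(u,v),z))
```

```text
pivot [0.55   0.1475 0.085 ]
stud [0.5591 0.0422 0.077 ]
knob [0.4979 0.0811 0.12  ]
bar [0.5376 0.2232 0.116 ]
barL [0.5599 0.2248 0.116 ]
barR [0.5154 0.2203 0.116 ]
c1 [0.6139 0.3087 0.07  ]
c2 [0.6383 0.0409 0.07  ]
c3 [0.4821 0.0266 0.07  ]
c4 [0.456 0.292 0.07 ]
p1 [ 0.524  -0.0444  0.012 ]
p2 [ 0.5266 -0.167   0.012 ]
p3 [ 0.4078 -0.1656  0.012 ]
p4 [ 0.4052 -0.0461  0.012 ]
t1 [ 0.5581 -0.2942  0.026 ]
t2 [ 0.5817 -0.4565  0.026 ]
t3 [ 0.3945 -0.4843  0.026 ]
t4 [ 0.3666 -0.3238  0.026 ]
```

```bash
cat >> h.py <<'E'
def plan(goals,g=0.0,vmax=33,start=None):
    """goals: list of (x,y,z,jaw angle of tool y in world or None); prints rows in tool axes"""
    s=status.state(); p=np.array(s['position']); M=R.from_euler('xyz',s['eef_rot']).as_matrix()
    jaw=np.arctan2(M[1,1],M[0,1])
    if start is not None: p=np.array(start[:3],float); jaw=start[3]
    rows=[]
    for G in goals:
        d=np.array(G[:3])-p; j=jaw if G[3] is None else G[3]
        dj=j-jaw; n=max(1,int(np.ceil(max(np.linalg.norm(d)*1000/vmax,abs(dj)/.12))))
        for i in range(n):
            y=np.array([np.cos(jaw),np.sin(jaw),0]); x=np.array([-y[1],y[0],0])
            q=1000*d/n; rows.append([g,int(round(q@x)),int(round(q@y)),int(round(-q[2])),round(-dj/n,3)]); jaw+=dj/n
        p=np.array(G[:3])
    print('n',len(rows),'jaw0',round(float(np.arctan2(M[1,1],M[0,1])),3),'j7',s['joint_pos'][6].round(2))
    for i in range(0,len(rows),10): print(rows[i:i+10])
E
python3 - <<'E'
from h import *
M=R.from_euler('xyz',status.state()['eef_rot']).as_matrix();print(M.round(2))
plan([(.50,.09,.23,-.25)])
E
```

```text
[[-0.93  0.36 -0.  ]
 [ 0.36  0.93  0.  ]
 [ 0.    0.   -1.  ]]
n 18 jaw0 1.206 j7 -0.11
[[0.0, -24, -20, 0, np.float64(0.081)], [0.0, -26, -18, 0, np.float64(0.081)], [0.0, -27, -16, 0, np.float64(0.081)], [0.0, -28, -14, 0, np.float64(0.081)], [0.0, -29, -11, 0, np.float64(0.081)], [0.0, -30, -9, 0, np.float64(0.081)], [0.0, -31, -7, 0, np.float64(0.081)], [0.0, -31, -4, 0, np.float64(0.081)], [0.0, -31, -1, 0, np.float64(0.081)], [0.0, -31, 1, 0, np.float64(0.081)]]
[[0.0, -31, 4, 0, np.float64(0.081)], [0.0, -31, 6, 0, np.float64(0.081)], [0.0, -30, 9, 0, np.float64(0.081)], [0.0, -29, 11, 0, np.float64(0.081)], [0.0, -28, 13, 0, np.float64(0.081)], [0.0, -27, 16, 0, np.float64(0.081)], [0.0, -26, 18, 0, np.float64(0.081)], [0.0, -24, 20, 0, np.float64(0.081)]]
```

>>> jog_arm(
  targets=[
    [0,-24,-20,0,0.08],
    [0,-26,-18,0,0.08],
    [0,-27,-16,0,0.08],
    [0,-28,-14,0,0.08],
    [0,-29,-11,0,0.08],
    [0,-30,-9,0,0.08],
    [0,-31,-7,0,0.08],
    [0,-31,-4,0,0.08],
    [0,-31,-1,0,0.08],
    [0,-31,1,0,0.08],
  ],
)

```text
time_s: 1.88
position: [0.3779, 0.3103, 0.2315]
eef_rot: [3.141, -0.0, 1.973]
contact_force: [1.4, -0.1, -0.2]
width: 0.0855
```

>>> jog_arm(
  targets=[
    [0,-31,4,0,0.08],
    [0,-31,6,0,0.08],
    [0,-30,9,0,0.08],
    [0,-29,11,0,0.08],
    [0,-28,13,0,0.08],
    [0,-27,16,0,0.08],
    [0,-26,18,0,0.08],
    [0,-24,20,0,0.08],
    [0,0,0,0,0],
  ],
)

```text
time_s: 2.63
position: [0.5064, 0.0906, 0.2317]
eef_rot: [3.139, 0.001, 1.326]
contact_force: [-0.9, -1.2, -0.2]
width: 0.0854
```

Run:
```python
from h import *
print(status.state()['position'],status.state()['joint_pos'].round(2),status.state()['time_s'])
save('wrist','w1.png')
for l in ['lever_pivot','lever_knob','marked_notch','cartridge_bar']:
    print(l,[(np.round(x['uv'],1).tolist(),round(x['p'],2),atz('wrist',x['uv'],{'lever_knob':.12,'cartridge_bar':.116}.get(l,.07))) for x in spotter.spot_point('wrist',l)][:3])
plan([(.498,.081,.091,-.25)])
```

```text
[0.50639937 0.09055745 0.23168301] [-0.63  0.37  0.44  1.91 -0.2   0.9  -0.34] 2.6333
lever_pivot [([284.2, 113.6], 0.94, array([0.55  , 0.1513, 0.07  ])), ([255.9, 292.2], 0.74, array([ 0.4734, -0.0487,  0.07  ])), ([250.3, 207.2], 0.59, array([0.4931, 0.0617, 0.07  ]))]
lever_knob [([252.7, 204.7], 0.85, array([0.5004, 0.083 , 0.12  ]))]
marked_notch [([250.1, 204.5], 0.32, array([0.4931, 0.0666, 0.07  ]))]
cartridge_bar [([256.5, 22.0], 0.87, array([0.5375, 0.229 , 0.116 ])), ([135.3, 251.4], 0.81, array([0.3747, 0.061 , 0.116 ])), ([103.5, 146.9], 0.74, array([0.3841, 0.1655, 0.116 ]))]
n 5 jaw0 -0.232 j7 -0.34
[[0.0, -3, 0, 28, np.float64(0.004)], [0.0, -3, 0, 28, np.float64(0.004)], [0.0, -3, 0, 28, np.float64(0.004)], [0.0, -3, 0, 28, np.float64(0.004)], [0.0, -3, 0, 28, np.float64(0.004)]]
```

View pics/w1.png

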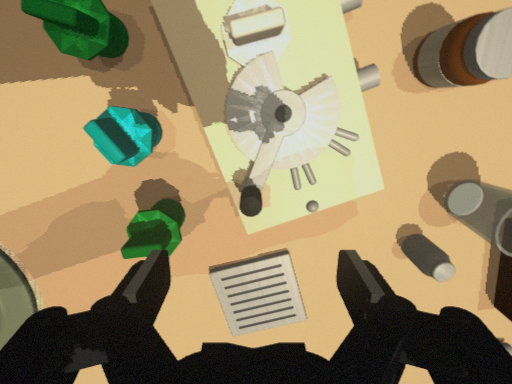

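The wrist view shows the knob at (251,203), the pivot at (284,113), the stud at (312,206) and the white cartridge at (256,22). This agrees with the top view. I'll go down over the knob.

>>> jog_arm(
  targets=[
    [0,-3,0,28,0],
    [0,-3,0,28,0],
    [0,-3,0,28,0],
    [0,-3,0,28,0],
    [0,-3,0,28,0],
    [0,0,0,0,0],
    [0.5,0,0,0,0],
    [1,0,0,0,0],
    [1,0,0,0,0],
    [1,0,0,0,0],
  ],
  force=25,
)

```text
time_s: 3.72
position: [0.5014, 0.0819, 0.0927]
eef_rot: [3.14, -0.001, 1.337]
contact_force: [0.3, -0.0, 0.4]
width: 0.0385
```

Run:
```python
from h import *
s=status.state();print(s['position'],s['width'],s['contact_force'].round(1),s['time_s'])
p=np.array(s['position']);piv=np.array([.5495,.148]);r=p[:2]-piv;print(np.hypot(*r),np.arctan2(r[1],r[0]))
a0=np.arctan2(r[1],r[0]);G=[]
for f in np.linspace(.1,1,10):
    a=a0+f*(-1.481-a0);q=piv+(.088 if f>.5 else .085)*np.array([np.cos(a),np.sin(a)]);G.append((q[0],q[1],p[2],None))
plan(G,1)
```

```text
[0.5013947  0.08187678 0.09274712] 0.03852599876802827 [ 0.3 -0.   0.4] 3.7167
0.08177041174799268 -2.1997477232733282
n 10 jaw0 -0.233 j7 -0.2
[[1, -5, 4, 0, np.float64(-0.0)], [1, -2, 6, 0, np.float64(-0.0)], [1, -1, 6, 0, np.float64(-0.0)], [1, -1, 6, 0, np.float64(-0.0)], [1, 0, 6, 0, np.float64(-0.0)], [1, -3, 6, 0, np.float64(-0.0)], [1, 0, 6, 0, np.float64(-0.0)], [1, 1, 6, 0, np.float64(-0.0)], [1, 1, 6, 0, np.float64(-0.0)], [1, 2, 6, 0, np.float64(-0.0)]]
```

>>> jog_arm(
  targets=[
    [1,-1,0,0,0],
    [1,-1,0,0,0],
    [1,-1,0,0,0],
    [1,0,0,0,0],
    [1,0,0,0,0],
  ],
)

```text
time_s: 4.13
position: [0.5015, 0.0799, 0.0923]
eef_rot: [3.139, -0.003, 1.338]
contact_force: [4.7, 9.2, 4.6]
width: 0.0214
```

Run:
```python
from h import *
s=status.state();print(s['position'],s['width'],s['contact_force'].round(1),s['time_s'])
p=np.array(s['position']);piv=np.array([.5495,.148]);r=p[:2]-piv;print(np.hypot(*r),np.arctan2(r[1],r[0]))
a0=np.arctan2(r[1],r[0]);G=[];r0=np.hypot(*r)
for f in np.linspace(.1,1,10):
    a=a0+f*(-1.47-a0);q=piv+(r0+f*(.088-r0))*np.array([np.cos(a),np.sin(a)]);G.append((q[0],q[1],p[2],-.233+.3*f))
plan(G,1)
```

```text
[0.50145275 0.07991758 0.09225561] 0.021352136862366783 [4.7 9.2 4.6] 4.1333
0.08332918862270068 -2.1853521324005376
n 10 jaw0 -0.233 j7 -0.2
[[1, -2, 5, 0, np.float64(-0.03)], [1, -2, 6, 0, np.float64(-0.03)], [1, -2, 6, 0, np.float64(-0.03)], [1, -2, 6, 0, np.float64(-0.03)], [1, -2, 6, 0, np.float64(-0.03)], [1, -1, 6, 0, np.float64(-0.03)], [1, -1, 6, 0, np.float64(-0.03)], [1, -1, 6, 0, np.float64(-0.03)], [1, -1, 6, 0, np.float64(-0.03)], [1, 0, 6, 0, np.float64(-0.03)]]
```

>>> jog_arm(
  targets=[
    [1,-1,5,0,-0.03],
    [1,-1,6,0,-0.03],
    [1,-1,6,0,-0.03],
    [1,-1,6,0,-0.03],
    [1,-1,6,0,-0.03],
    [1,-1,6,0,-0.03],
    [1,-1,6,0,-0.03],
  ],
)

```text
time_s: 4.72
position: [0.5392, 0.0648, 0.0918]
eef_rot: [-3.141, 0.001, 1.548]
contact_force: [-4.5, -5.6, 8.3]
width: 0.0209
```

Run:
```python
from h import *
s=status.state();print(s['position'],s['width'],s['contact_force'].round(1),s['time_s'])
p=np.array(s['position']);piv=np.array([.5495,.148]);r=p[:2]-piv;print(np.hypot(*r),np.arctan2(r[1],r[0]))
plan([(.5575,.0600,p[2],.06)],1,6)
```

```text
[0.53919383 0.06475502 0.09178121] 0.02091864442163857 [-4.5 -5.6  8.3] 4.7167
0.0838805382671367 -1.6939748764513056
n 4 jaw0 -0.023 j7 -0.01
[[1, -1, 5, 0, np.float64(-0.021)], [1, -1, 5, 0, np.float64(-0.021)], [1, -1, 5, 0, np.float64(-0.021)], [1, -1, 5, 0, np.float64(-0.021)]]
```

>>> jog_arm(
  targets=[
    [1,-1,5,0,-0.02],
    [1,-1,5,0,-0.02],
    [1,-1,5,0,-0.02],
    [1,-1,4,0,-0.02],
    [1,0,0,0,0],
    [1,0,0,0,0],
  ],
)

```text
time_s: 5.22
position: [0.5593, 0.0626, 0.0919]
eef_rot: [3.14, -0.001, 1.628]
contact_force: [2.9, 5.4, 0.7]
width: 0.0213
```

Run:
```python
from h import *
s=status.state();print(s['position'],s['width'],s['contact_force'].round(1),s['time_s'])
p=np.array(s['position']);piv=np.array([.5495,.148]);r=p[:2]-piv;print(np.hypot(*r),np.arctan2(r[1],r[0])-.09+.9+np.pi/2)
save('top','t2.png');save('side','s2.png')
for c in ['top','side']:
  for l in ['lever_knob','marked_notch','lever_pivot','unit']: print(c,l,[(np.round(x['uv'],1).tolist(),round(x['p'],2),atz(c,x['uv'],{'lever_knob':.12,'unit':0}.get(l,.07))) for x in spotter.spot_point(c,l)][:2])
```

```text
[0.55929614 0.0625812  0.09191393] 0.021257585327621547 [2.9 5.4 0.7] 5.2167
0.08597869452104266 0.9241847641689566
top lever_knob []
top marked_notch [([242.6, 199.7], 0.4, array([0.5315, 0.1556, 0.07  ]))]
top lever_pivot [([243.7, 198.5], 0.56, array([0.5362, 0.1514, 0.07  ])), ([136.6, 217.0], 0.42, array([0.466, 0.557, 0.07 ]))]
top unit [([243.2, 196.8], 0.77, array([0.5527, 0.1551, 0.    ]))]
side lever_knob [([261.7, 192.0], 0.87, array([0.5504, 0.0505, 0.12  ]))]
side marked_notch [([267.1, 204.6], 0.88, array([0.5669, 0.0586, 0.07  ]))]
side lever_pivot [([254.9, 190.9], 0.56, array([0.5489, 0.1335, 0.07  ]))]
side unit [([256.3, 207.3], 0.61, array([0.5545, 0.1475, 0.    ]))]
```

>>> jog_arm(
  targets=[
    [0.4,0,0,0,0],
    [0,0,0,0,0],
    [0,0,0,0,0],
    [0,0,0,-10,0],
    [0,0,0,-30,0],
    [0,0,0,-30,0],
    [0,0,0,-30,0],
    [0,0,0,-30,0],
    [0,0,0,0,0],
  ],
)

```text
time_s: 6.47
position: [0.5605, 0.0615, 0.2274]
eef_rot: [3.134, -0.001, 1.626]
contact_force: [1.1, -0.4, -0.1]
width: 0.0856
```

Run:
```python
from h import *
plan([(.54,.19,.225,1.67)])
```

```text
n 14 jaw0 0.055 j7 0.0
[[0.0, 9, -1, 0, np.float64(-0.115)], [0.0, 9, 0, 0, np.float64(-0.115)], [0.0, 9, 1, 0, np.float64(-0.115)], [0.0, 9, 2, 0, np.float64(-0.115)], [0.0, 9, 3, 0, np.float64(-0.115)], [0.0, 8, 4, 0, np.float64(-0.115)], [0.0, 8, 5, 0, np.float64(-0.115)], [0.0, 7, 6, 0, np.float64(-0.115)], [0.0, 6, 7, 0, np.float64(-0.115)], [0.0, 6, 7, 0, np.float64(-0.115)]]
[[0.0, 5, 8, 0, np.float64(-0.115)], [0.0, 4, 9, 0, np.float64(-0.115)], [0.0, 3, 9, 0, np.float64(-0.115)], [0.0, 2, 9, 0, np.float64(-0.115)]]
```

>>> jog_arm(
  targets=[
    [0,9,-1,0,-0.115],
    [0,9,0,0,-0.115],
    [0,9,1,0,-0.115],
    [0,9,2,0,-0.115],
    [0,9,3,0,-0.115],
    [0,8,4,0,-0.115],
    [0,8,5,0,-0.115],
    [0,7,6,0,-0.115],
    [0,6,7,0,-0.115],
    [0,6,7,0,-0.115],
  ],
)

```text
time_s: 7.3
position: [0.5426, 0.1522, 0.222]
eef_rot: [-3.141, 0.001, 2.782]
contact_force: [0.4, -0.1, -0.6]
width: 0.0854
```

>>> jog_arm(
  targets=[
    [0,5,8,0,-0.115],
    [0,4,9,0,-0.115],
    [0,3,9,0,-0.115],
    [0,2,9,0,-0.115],
    [0,0,0,0,0],
  ],
)

```text
time_s: 7.72
position: [0.5351, 0.1909, 0.2219]
eef_rot: [3.141, 0.0, -3.039]
contact_force: [0.4, 0.1, 0.3]
width: 0.0851
```

Run:
```python
from h import *
s=status.state();print(s['position'],s['joint_pos'].round(2),s['time_s'])
save('wrist','w2.png')
for l in ['lever_pivot','lever_knob','cartridge_bar']:
    print(l,[(np.round(x['uv'],1).tolist(),round(x['p'],2),atz('wrist',x['uv'],{'lever_knob':.12,'cartridge_bar':.116}.get(l,.07))) for x in spotter.spot_point('wrist',l)][:3])
```

```text
[0.53512126 0.19088197 0.22192319] [-0.38  0.44 -0.1   1.76  0.05  0.94  1.18] 7.7167
lever_pivot [([213.1, 189.6], 0.74, array([0.5498, 0.1471, 0.07  ])), ([95.4, 303.9], 0.45, array([0.7079, 0.0119, 0.07  ]))]
lever_knob [([105.3, 207.0], 0.86, array([0.5588, 0.0573, 0.12  ]))]
cartridge_bar [([380.1, 13.9], 0.73, array([0.3872, 0.269 , 0.116 ])), ([287.6, 205.2], 0.68, array([0.5437, 0.2199, 0.116 ])), ([328.6, 349.4], 0.55, array([0.7052, 0.2856, 0.116 ]))]
```

View pics/w2.png

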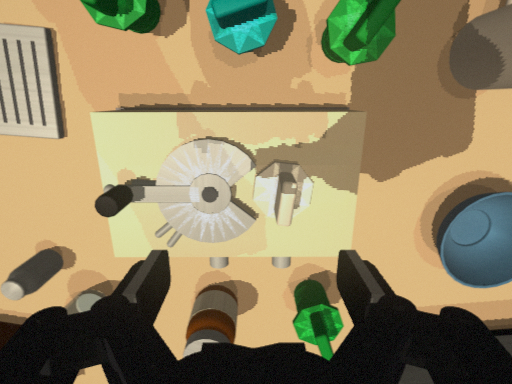

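Run:
```python
from h import *
im=cv2.imread('pics/w2.png')[150:240,240:330]
cv2.imwrite('pics/w2c.png',cv2.resize(im,(540,540),interpolation=cv2.INTER_CUBIC))
plan([(.542,.2195,.222,1.67),(.542,.2195,.083,1.67)])
```

```text
n 6 jaw0 1.662 j7 1.17
[[0.0, -9, 30, 0, np.float64(-0.008)], [0.0, 0, 0, 28, np.float64(-0.0)], [0.0, 0, 0, 28, np.float64(-0.0)], [0.0, 0, 0, 28, np.float64(-0.0)], [0.0, 0, 0, 28, np.float64(-0.0)], [0.0, 0, 0, 28, np.float64(-0.0)]]
```

View pics/w2c.png

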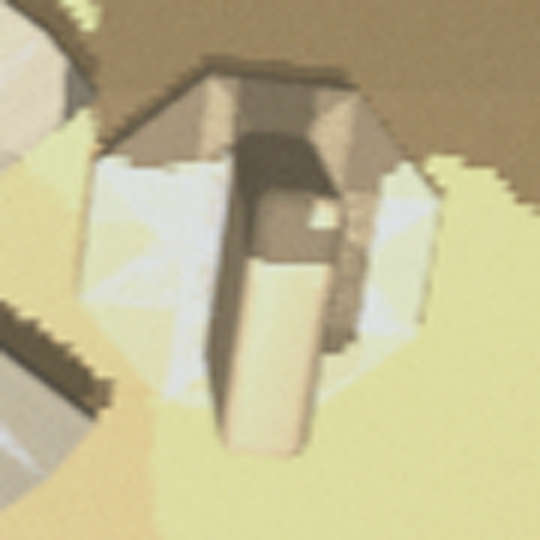

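Run:
```python
from h import *
a=atz('wrist',(289.5,182.8),.116);b=atz('wrist',(284.2,225.5),.116);d=b-a
print(a,b,(a+b)/2,np.linalg.norm(d),np.arctan2(d[1],d[0]))
```

```text
[0.5226 0.2189 0.116 ] [0.5639 0.2194 0.116 ] [0.54325 0.21915 0.116  ] 0.04130302652348857 0.012105946104265668
```

>>> jog_arm(
  targets=[
    [0,-5,15,0,0.03],
    [0,-4,15,0,0.03],
    [0,0,0,28,0],
    [0,0,0,28,0],
    [0,0,0,28,0],
    [0,0,0,28,0],
    [0,0,0,26,0],
    [0,0,0,0,0],
    [1,0,0,0,0],
    [1,0,0,0,0],
  ],
  force=40,
)

```text
time_s: 8.75
position: [0.5429, 0.22, 0.0848]
eef_rot: [3.141, 0.001, -3.108]
contact_force: [0.0, 0.3, 0.7]
width: 0.064
```

>>> jog_arm(
  targets=[
    [1,0,0,0,0],
    [1,0,0,0,0],
    [1,0,0,0,0],
    [1,0,0,0,0],
    [1,0,0,0,0],
    [1,0,0,0,0],
    [1,0,0,0,0],
  ],
)

```text
time_s: 9.33
position: [0.5424, 0.2206, 0.0841]
eef_rot: [3.141, 0.001, -3.106]
contact_force: [-2.0, 1.9, 8.8]
width: 0.0135
```

>>> jog_arm(
  targets=[
    [1,0,0,-5,0],
    [1,0,0,-10,0],
    [1,0,0,-10,0],
    [1,0,0,-10,0],
    [1,0,0,-10,0],
    [1,0,0,-10,0],
  ],
)

```text
time_s: 9.83
position: [0.5421, 0.2201, 0.1397]
eef_rot: [3.141, 0.0, -3.106]
contact_force: [0.7, 2.3, -3.4]
width: 0.0135
```

>>> jog_arm(
  targets=[
    [1,0,0,-15,0],
    [1,0,0,-20,0],
    [1,0,0,-20,0],
    [1,0,0,-25,0],
    [1,0,0,-20,0],
    [1,0,0,0,0],
  ],
)

```text
time_s: 10.33
position: [0.5434, 0.2201, 0.2429]
eef_rot: [3.14, 0.005, -3.107]
contact_force: [0.0, 0.3, -1.9]
width: 0.0133
```

Run:
```python
from h import *
s=status.state();print(s['position'],s['contact_force'].round(1),s['width'],s['time_s'])
save('side','s3.png')
for c in ['side']:
  for l in ['cartridge_bar','cartridge_mid','lever_knob','cartridge']: print(l,[(np.round(x['uv'],1).tolist(),round(x['p'],2)) for x in spotter.spot_point(c,l)][:6])
p=s['position'];print(proj('side',[p+[0,0,.019],p-[0,0,.022],p-[0,0,.073]]), proj('side',[.557,.0595,.12]))
plan([(.466,-.106,p[2],.155)],1,30)
```

```text
[0.54338591 0.22012306 0.24291145] [ 0.   0.3 -1.9] 0.013316981230598492 10.3333
cartridge_bar [([195.8, 204.2], 0.87), ([196.1, 179.7], 0.85), ([245.9, 114.2], 0.59), ([299.0, 148.1], 0.59), ([193.1, 164.5], 0.53)]
cartridge_mid [([198.3, 225.3], 0.94), ([198.8, 198.1], 0.9), ([293.0, 162.8], 0.8), ([243.2, 132.5], 0.56), ([195.9, 174.5], 0.54)]
lever_knob [([263.9, 185.5], 0.72)]
cartridge [([295.3, 178.0], 0.75), ([201.7, 239.5], 0.71), ([248.8, 145.4], 0.7), ([195.0, 192.5], 0.69), ([199.1, 210.6], 0.62), ([279.7, 379.5], 0.41)]
[[244.6 117.9]
 [245.2 131.3]
 [245.9 147.1]] [[263.3 189.8]]
n 13 jaw0 1.606 j7 1.08
[[1, 7, -25, 0, np.float64(0.112)], [1, 4, -25, 0, np.float64(0.112)], [1, 1, -26, 0, np.float64(0.112)], [1, -2, -26, 0, np.float64(0.112)], [1, -5, -25, 0, np.float64(0.112)], [1, -7, -25, 0, np.float64(0.112)], [1, -10, -24, 0, np.float64(0.112)], [1, -13, -22, 0, np.float64(0.112)], [1, -15, -21, 0, np.float64(0.112)], [1, -17, -19, 0, np.float64(0.112)]]
[[1, -19, -17, 0, np.float64(0.112)], [1, -21, -15, 0, np.float64(0.112)], [1, -23, -12, 0, np.float64(0.112)]]
```

>>> jog_arm(
  targets=[
    [1,7,-25,0,0.112],
    [1,4,-25,0,0.112],
    [1,1,-26,0,0.112],
    [1,-2,-26,0,0.112],
    [1,-5,-25,0,0.112],
    [1,-7,-25,0,0.112],
    [1,-10,-24,0,0.112],
    [1,-13,-22,0,0.112],
    [1,-15,-21,0,0.112],
    [1,-17,-19,0,0.112],
  ],
)

```text
time_s: 11.42
position: [0.4816, -0.0319, 0.2377]
eef_rot: [-3.14, -0.0, 2.051]
contact_force: [1.1, 0.1, -2.5]
width: 0.0132
```

>>> jog_arm(
  targets=[
    [1,-19,-17,0,0.112],
    [1,-21,-15,0,0.112],
    [1,-23,-12,0,0.112],
    [1,0,0,30,0],
    [1,0,0,30,0],
    [1,0,0,30,0],
    [1,0,0,30,0],
    [1,0,0,18,0],
    [1,0,0,0,0],
  ],
)

```text
time_s: 12.17
position: [0.4621, -0.1055, 0.0968]
eef_rot: [-3.135, -0.001, 1.721]
contact_force: [-1.2, 0.1, -2.7]
width: 0.0136
```

Run:
```python
from h import *
s=status.state();print(s['position'],s['eef_rot'],s['contact_force'].round(1),s['width'],s['time_s'])
save('top','t4.png')
for l in ['cartridge_mid','tray','drip_plate','lever_knob']: print(l,[(np.round(x['uv'],1).tolist(),round(x['p'],2)) for x in spotter.spot_point('top',l)][:6])
print(proj('top',s['position']))
s=save('side','s4.png');cv2.imwrite('pics/s4b.png',cv2.resize(s[150:384,130:440,::-1],(775,585),interpolation=cv2.INTER_CUBIC))
plan([(.466,-.106,.087,None)],1,30)
```

```text
[ 0.46209187 -0.10547125  0.09681751] [-3.13528439e+00 -1.14521998e-03  1.72078395e+00] [-1.2  0.1 -2.7] 0.0136288618993885 12.1667
cartridge_mid [([315.7, 219.3], 0.66), ([208.3, 156.1], 0.64), ([211.1, 234.7], 0.58), ([270.1, 236.2], 0.56), ([311.1, 217.6], 0.54), ([241.0, 240.4], 0.45)]
tray [([382.1, 211.5], 0.91)]
drip_plate [([306.6, 217.5], 0.93)]
lever_knob [([267.0, 191.5], 0.84)]
[[312.6 217.2]]
n 1 jaw0 0.15 j7 0.48
[[1, 0, 1, 14, np.float64(-0.0)]]
```

View pics/s4b.png

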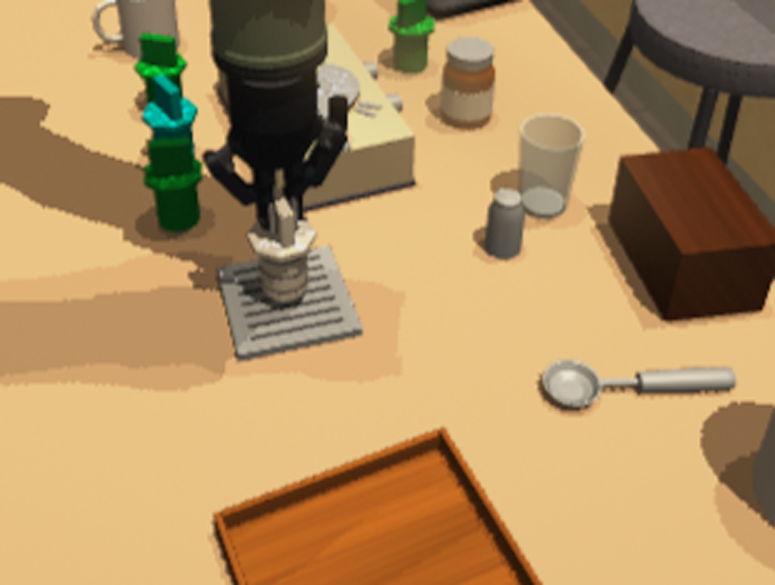

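The cartridge is held upright just above the middle of the plate, with its foot near crop pixel (285,295). I'll lower it slowly.

>>> jog_arm(
  targets=[
    [1,0,0,6,0],
    [1,0,0,4,0],
    [1,0,0,1,0],
    [1,0,0,1,0],
    [1,0,0,0,0],
  ],
)

```text
time_s: 12.88
position: [0.4643, -0.1057, 0.0881]
eef_rot: [-3.141, -0.0, 1.721]
contact_force: [0.3, -0.5, -1.5]
width: 0.0132
```

>>> jog_arm(
  targets=[
    [1,0,0,1,0],
    [1,0,0,1,0],
    [1,0,0,1,0],
    [1,0,0,0,0],
  ],
)

```text
time_s: 13.22
position: [0.4648, -0.1057, 0.086]
eef_rot: [3.141, -0.0, 1.721]
contact_force: [-2.5, 1.7, 17.9]
width: 0.0131
```

>>> jog_arm(
  targets=[
    [1,0,0,-1,0],
    [0.3,0,0,0,0],
    [0.3,0,0,0,0],
    [0.3,0,0,0,0],
    [0.3,0,0,0,0],
    [0.3,0,0,0,0],
    [0.3,0,0,0,0],
    [0.3,0,0,0,0],
    [0.3,0,0,0,0],
    [0.3,0,0,0,0],
  ],
)

```text
time_s: 14.05
position: [0.4645, -0.1057, 0.0863]
eef_rot: [-3.142, 0.0, 1.721]
contact_force: [0.7, 0.2, -1.6]
width: 0.0597
```

>>> jog_arm(
  targets=[
    [0.3,0,0,0,0],
    [0.3,0,0,0,0],
    [0.3,0,0,0,0],
    [0.3,0,0,0,0],
    [0.3,0,0,0,0],
    [0.3,0,0,0,0],
    [0.3,0,0,0,0],
    [0.3,0,0,0,0],
    [0.3,0,0,0,0],
    [0.3,0,0,0,0],
  ],
)

```text
time_s: 14.88
position: [0.4644, -0.1057, 0.0863]
eef_rot: [3.142, 0.0, 1.721]
contact_force: [-0.3, -0.1, -0.8]
width: 0.0598
```

>>> jog_arm(
  targets=[
    [0.3,0,0,0,0],
    [0.3,0,0,0,0],
    [0.3,0,0,0,0],
    [0.3,0,0,0,0],
    [0.3,0,0,0,0],
    [0.3,0,0,0,0],
    [0.3,0,0,0,0],
    [0.3,0,0,0,0],
  ],
)

```text
time_s: 15.55
position: [0.4644, -0.1057, 0.0863]
eef_rot: [-3.142, -0.0, 1.721]
contact_force: [-0.9, 0.3, -0.4]
width: 0.0601
```

Run:
```python
from h import *
s=status.state();print(s['position'],s['contact_force'].round(1),s['width'],s['time_s'])
im=save('top','t5.png')
print([(np.round(x['uv'],1).tolist(),round(x['p'],2)) for x in spotter.spot_point('side','cartridge_bar')][:6])
c=im[170:260,290:440,::-1];cv2.imwrite('pics/t5b.png',cv2.resize(c,(800,480),interpolation=cv2.INTER_CUBIC))
```

```text
[ 0.46442253 -0.10569642  0.08628417] [-0.9  0.3 -0.4] 0.060129726900663275 15.55
[([198.8, 203.4], 0.96), ([297.9, 149.0], 0.74), ([239.7, 232.4], 0.73), ([196.9, 183.2], 0.73), ([192.4, 163.5], 0.66), ([330.4, 245.6], 0.39)]
```

View pics/t5b.png

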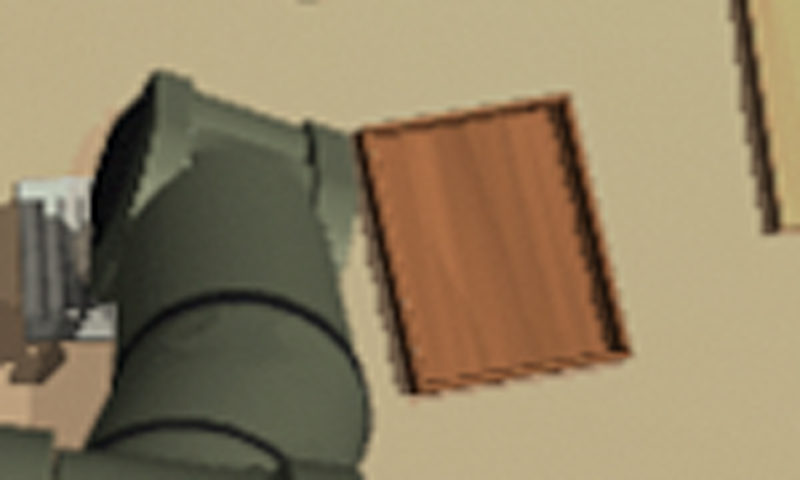

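>>> jog_arm(
  targets=[
    [0.3,0,0,0,0],
    [0.3,0,0,0,0],
    [0.3,0,0,0,0],
    [0.3,0,0,0,0],
    [1,0,0,0,0],
    [1,0,0,0,0],
    [1,0,0,0,0],
    [1,0,0,0,0],
    [1,0,0,0,0],
    [1,0,0,0,0],
  ],
  force=30,
)

```text
time_s: 16.48
position: [0.4645, -0.1057, 0.0864]
eef_rot: [3.141, 0.0, 1.721]
contact_force: [1.6, -0.1, 1.6]
width: 0.0137
```

Run:
```python
from h import *
s=status.state();print(s['position'],s['contact_force'].round(1),s['width'],s['time_s'])
C=np.array([atz('top',(290+u*.1875,170+v*.1875),.026) for u,v in [(357,133),(570,95),(630,352),(413,393)]]);print(C,C.mean(0))
c=C.mean(0);dx=(C[0]-C[3]+C[1]-C[2]);a=np.arctan2(dx[1],dx[0]);print('yaw',a,np.linalg.norm(C[0]-C[3]),np.linalg.norm(C[0]-C[1]))
ux=np.array([np.cos(a),np.sin(a)]);uy=np.array([-ux[1],ux[0]])
for L in [.08+.023+.035,.08+.023,.06,.04,0,-.04]: print(L,(c[:2]+uy*L).round(4))
q=c[:2]+uy*.125
plan([(s['position'][0],s['position'][1],.14,None),(q[0],q[1],.14,a),(q[0],q[1],.086,a)],1,30)
```

```text
[ 0.46454374 -0.10570085  0.08638758] [ 1.6 -0.1  1.6] 0.013734174420214375 16.4833
[[ 0.5558 -0.2952  0.026 ]
 [ 0.5841 -0.4552  0.026 ]
 [ 0.3945 -0.4858  0.026 ]
 [ 0.3653 -0.3262  0.026 ]] [ 0.474925 -0.3906    0.026   ]
yaw 0.16066574271159406 0.19300582892752224 0.1624835068553113
0.138 [ 0.4528 -0.2544]
0.10300000000000001 [ 0.4584 -0.2889]
0.06 [ 0.4653 -0.3314]
0.04 [ 0.4685 -0.3511]
0 [ 0.4749 -0.3906]
-0.04 [ 0.4813 -0.4301]
n 10 jaw0 0.15 j7 0.48
[[1, 0, 0, -27, np.float64(-0.0)], [1, 0, 0, -27, np.float64(-0.0)], [1, -26, -6, 0, np.float64(-0.002)], [1, -26, -6, 0, np.float64(-0.002)], [1, -26, -6, 0, np.float64(-0.002)], [1, -26, -6, 0, np.float64(-0.002)], [1, -26, -6, 0, np.float64(-0.002)], [1, -26, -6, 0, np.float64(-0.002)], [1, 0, 0, 27, np.float64(-0.0)], [1, 0, 0, 27, np.float64(-0.0)]]
```

>>> jog_arm(
  targets=[
    [1,0,0,-27,0],
    [1,0,0,-27,0],
    [1,-26,-6,0,-0.002],
    [1,-26,-6,0,-0.002],
    [1,-26,-6,0,-0.002],
    [1,-26,-6,0,-0.002],
    [1,-26,-6,0,-0.002],
    [1,-26,-6,0,-0.002],
    [1,0,0,0,0],
  ],
)

```text
time_s: 17.23
position: [0.4517, -0.2704, 0.1404]
eef_rot: [-3.141, 0.002, 1.728]
contact_force: [-1.3, 0.8, -1.5]
width: 0.0135
```

```bash
cat >> h.py <<'E'
TC=np.array([.475,-.3906]);TA=.16
def trayL(): 
    s=status.state();d=s['position'][:2]-TC
    print('t',round(s['time_s'],2),'L',round(float(d@[-np.sin(TA),np.cos(TA)])*1000,1),'X',round(float(d@[np.cos(TA),np.sin(TA)])*1000,1),'z',s['position'][2].round(4),'F',s['contact_force'].round(1),'w',s['width'].round(4),'jaw',round(s['eef_rot'][2]-np.pi/2,3))
E
python3 - <<'E'
from h import *
trayL(); save('wrist','w6.png')
E
```

```text
Traceback (most recent call last):
  File "h.py", line 31, in trayL
    print('t',round(s['time_s'],2),'L',round(float(d@[-np.sin(TA),np.cos(TA)])*1000,1),'X',round(float(d@[np.cos(TA),np.sin(TA)])*1000,1),'z',s['position'][2].round(4),'F',s['contact_force'].round(1),'w',s['width'].round(4),'jaw',round(s['eef_rot'][2]-np.pi/2,3))
                                                                                                                                                                                                            ^^^^^^^^^^^^^^^^
AttributeError: 'float' object has no attribute 'round'
```

>>> jog_arm(
  targets=[
    [1,0,0,25,0],
    [1,0,0,25,0],
    [1,0,0,10,0],
    [1,0,0,0,0],
  ],
)

```text
time_s: 17.57
position: [0.4517, -0.2646, 0.0784]
eef_rot: [-3.138, -0.002, 1.733]
contact_force: [0.2, -0.5, -1.4]
width: 0.0136
```

```bash
sed -i "s/s\['width'\].round(4)/round(s['width'],4)/" h.py
python3 - <<'E'
from h import *
trayL()
E
```

```text
t 17.57 L 128.1 X -2.9 z 0.0784 F [ 0.2 -0.5 -1.4] w 0.0136 jaw 0.162
```

>>> jog_arm(
  targets=[
    [1,-10,0,-1,0],
    [1,-10,0,0,0],
    [1,-8,0,0,0],
    [1,-8,0,0,0],
    [1,-8,0,0,0],
    [1,-8,0,0,0],
  ],
)

```text
time_s: 18.07
position: [0.4616, -0.3172, 0.082]
eef_rot: [3.141, -0.001, 1.733]
contact_force: [0.4, 4.6, 1.0]
width: 0.0133
```

>>> jog_arm(
  targets=[
    [1,-6,0,0,0],
    [1,-6,0,0,0],
    [1,-6,0,0,0],
    [1,-6,0,0,0],
    [1,0,0,0,0],
  ],
)

```text
time_s: 18.48
position: [0.4653, -0.3416, 0.0816]
eef_rot: [3.141, 0.0, 1.732]
contact_force: [-0.8, 1.7, 1.5]
width: 0.0139
```

Run:
```python
from h import *
trayL()
s=save('side','s7.png');cv2.imwrite('pics/s7b.png',cv2.resize(s[204:384,170:410,::-1],(720,540),interpolation=cv2.INTER_CUBIC))
```

```text
t 18.48 L 50.0 X -1.8 z 0.0816 F [-0.8  1.7  1.5] w 0.0139 jaw 0.161
```

View pics/s7b.png

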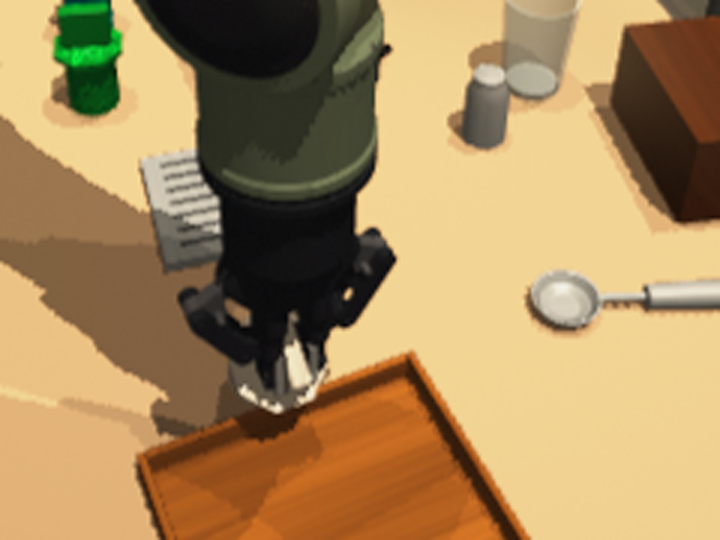

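It is tilting as planned against the tray wall, with small forces. I'll tilt it further, then lift it over.

>>> jog_arm(
  targets=[
    [1,-5,0,3,0],
    [1,-5,0,3,0],
    [1,-5,0,3,0],
    [1,-5,0,3,0],
    [1,0,0,0,0],
  ],
)

```text
time_s: 18.95
position: [0.4686, -0.3611, 0.069]
eef_rot: [3.141, 0.001, 1.732]
contact_force: [0.2, 0.4, 1.1]
width: 0.0134
```

>>> jog_arm(
  targets=[
    [1,0,0,0,0],
    [1,0,0,-12,0],
    [1,0,0,-12,0],
    [1,0,0,-12,0],
    [1,-15,0,0,0],
    [1,-20,0,0,0],
    [1,0,0,0,0],
  ],
  force=50,
)

```text
time_s: 19.53
position: [0.4744, -0.3983, 0.1074]
eef_rot: [3.14, 0.004, 1.731]
contact_force: [-0.6, 0.0, -1.7]
width: 0.0134
```

Run:
```python
from h import *
trayL()
s=save('side','s8.png');cv2.imwrite('pics/s8b.png',cv2.resize(s[234:384,190:390,::-1],(720,540),interpolation=cv2.INTER_CUBIC))
```

```text
t 19.53 L -7.5 X -1.8 z 0.1074 F [-0.6  0.  -1.7] w 0.0134 jaw 0.16
```

View pics/s8b.png

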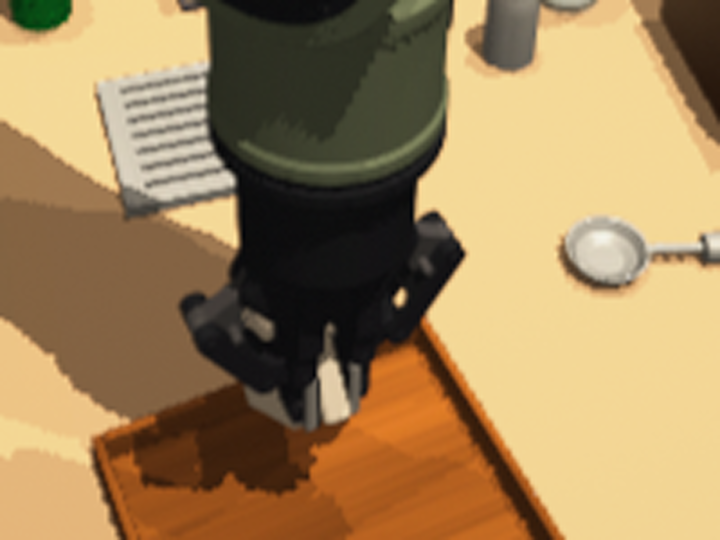

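>>> jog_arm(
  targets=[
    [1,-5,0,10,0],
    [1,-5,0,10,0],
    [1,0,0,10,0],
    [1,0,0,5,0],
    [1,0,0,0,0],
  ],
  force=22,
)

```text
time_s: 20.0
position: [0.475, -0.4036, 0.0684]
eef_rot: [-3.14, -0.002, 1.733]
contact_force: [-0.2, -0.6, -1.6]
width: 0.0131
```

>>> jog_arm(
  targets=[
    [1,0,0,3,0],
    [1,0,0,3,0],
    [1,0,0,2,0],
    [1,0,0,0,0],
  ],
)

```text
time_s: 20.33
position: [0.4758, -0.4045, 0.0622]
eef_rot: [3.141, 0.0, 1.733]
contact_force: [0.0, 0.8, -1.0]
width: 0.0137
```

Run:
```python
from h import *
trayL()
```

```text
t 20.33 L -13.8 X -1.5 z 0.0622 F [ 0.   0.8 -1. ] w 0.0137 jaw 0.162
```

>>> jog_arm(
  targets=[
    [1,-1,0,2,0],
    [1,-1,0,2,0],
    [1,-2,0,2,0],
    [1,-2,0,2,0],
    [1,0,0,0,0],
  ],
)

```text
time_s: 20.75
position: [0.4771, -0.4115, 0.055]
eef_rot: [3.14, 0.002, 1.732]
contact_force: [-0.2, -1.9, 8.3]
width: 0.0134
```

>>> jog_arm(
  targets=[
    [1,-3,0,3,0],
    [1,-3,0,3,0],
    [1,-2,0,3,0],
    [1,-2,0,3,0],
    [1,0,0,0,0],
  ],
)

```text
time_s: 21.17
position: [0.4787, -0.4217, 0.0429]
eef_rot: [3.14, 0.002, 1.732]
contact_force: [0.6, -3.5, 8.3]
width: 0.0131
```

Run:
```python
from h import *
trayL()
```

```text
t 21.17 L -31.3 X -1.3 z 0.0429 F [ 0.6 -3.5  8.3] w 0.0131 jaw 0.161
```

>>> jog_arm(
  targets=[
    [1,-3,0,3,0],
    [1,-2,0,3,0],
    [1,-2,0,3,0],
    [1,-1,0,3,0],
    [1,0,0,0,0],
  ],
)

```text
time_s: 21.58
position: [0.48, -0.4294, 0.0308]
eef_rot: [3.141, 0.002, 1.732]
contact_force: [0.8, -2.6, 7.2]
width: 0.0137
```

>>> jog_arm(
  targets=[
    [1,-1,0,2,0],
    [1,0,0,2,0],
    [1,0,0,1,0],
    [1,0,0,1,0],
    [1,0,0,0,0],
  ],
)

```text
time_s: 22.0
position: [0.4803, -0.4307, 0.0253]
eef_rot: [3.14, 0.003, 1.732]
contact_force: [1.1, -3.8, 7.4]
width: 0.0131
```

Run:
```python
from h import *
trayL()
s=save('side','s9.png');cv2.imwrite('pics/s9b.png',cv2.resize(s[234:384,190:390,::-1],(720,540),interpolation=cv2.INTER_CUBIC))
```

```text
t 22.0 L -40.4 X -1.2 z 0.0253 F [ 1.1 -3.8  7.4] w 0.0131 jaw 0.161
```

View pics/s9b.png

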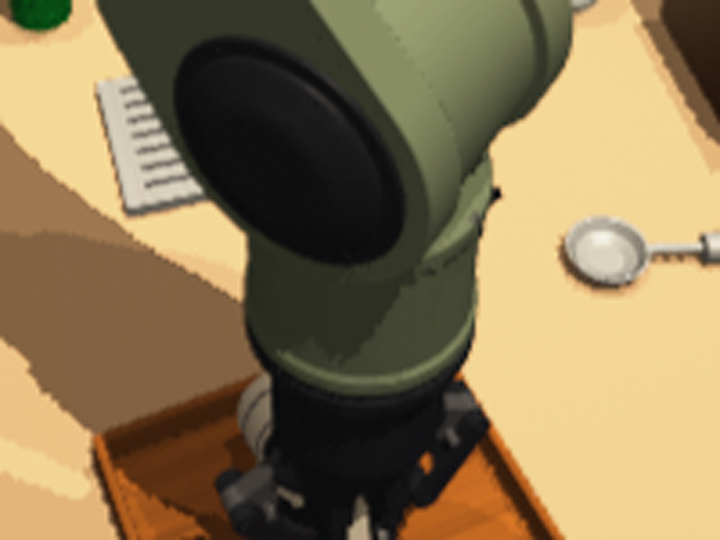

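It is nearly flat, with the body at (255,410) lying along the tray's short side. I'll lower it until the flange bears.

>>> jog_arm(
  targets=[
    [1,0,0,1,0],
    [1,0,0,1,0],
    [1,0,0,1,0],
    [1,0,0,0,0],
  ],
)

```text
time_s: 22.38
position: [0.4803, -0.4306, 0.0223]
eef_rot: [3.14, 0.002, 1.732]
contact_force: [0.6, -4.4, 5.9]
width: 0.0131
```

>>> jog_arm(
  targets=[
    [1,0,0,1,0],
    [1,0,0,1,0],
    [1,0,0,0,0],
  ],
)

```text
time_s: 22.63
position: [0.4803, -0.4305, 0.0202]
eef_rot: [3.14, 0.002, 1.732]
contact_force: [-0.0, -4.0, 6.4]
width: 0.0135
```

>>> jog_arm(
  targets=[
    [1,0,0,1,0],
    [1,0,0,1,0],
    [1,0,0,0,0],
  ],
)

```text
time_s: 22.88
position: [0.4803, -0.4305, 0.0182]
eef_rot: [3.14, 0.002, 1.732]
contact_force: [0.6, -4.4, 6.8]
width: 0.0134
```

>>> jog_arm(
  targets=[
    [1,0,0,1,0],
    [1,0,0,1,0],
    [1,0,0,0,0],
  ],
)

```text
time_s: 23.13
position: [0.4803, -0.4305, 0.0162]
eef_rot: [3.14, 0.002, 1.732]
contact_force: [0.6, -4.6, 6.9]
width: 0.014
```

>>> jog_arm(
  targets=[
    [1,0,0,1,0],
    [1,0,0,1,0],
    [1,0,0,0,0],
  ],
)

```text
time_s: 23.38
position: [0.4803, -0.4305, 0.0142]
eef_rot: [3.14, 0.002, 1.732]
contact_force: [0.5, -4.7, 5.7]
width: 0.0134
```

Run:
```python
from h import *
trayL()
s=save('wrist','w10.png')
for c in ['wrist','side']:
  if c=='side': save('side','s10.png')
  for l in ['cartridge_bar','cartridge_mid','cartridge']: print(c,l,[(np.round(x['uv'],1).tolist(),round(x['p'],2)) for x in spotter.spot_point(c,l)][:4])
u=np.array([-np.sin(TA),np.cos(TA),0]);p=status.state()['position']
for z in (.035,.05):
  for L in (-12,37,93): print(z,L,proj('wrist',[p[0]+u[0]*L/1e3,p[1]+u[1]*L/1e3,z]))
```

```text
t 23.38 L -40.2 X -1.1 z 0.0142 F [ 0.5 -4.7  5.7] w 0.0134 jaw 0.161
wrist cartridge_bar [([254.7, 299.9], 0.82)]
wrist cartridge_mid [([253.3, 182.9], 0.71)]
wrist cartridge [([253.4, 60.8], 0.66)]
side cartridge_bar [([297.9, 148.6], 0.8), ([197.1, 206.0], 0.66), ([197.4, 182.2], 0.65), ([190.6, 166.6], 0.49)]
side cartridge_mid [([198.5, 194.2], 0.78), ([293.1, 165.1], 0.68), ([198.3, 224.6], 0.61), ([195.4, 177.8], 0.6)]
side cartridge [([268.0, 343.5], 0.72), ([294.1, 175.5], 0.7), ([198.7, 212.8], 0.6), ([203.3, 238.8], 0.57)]
0.035 -12 [[253.8 294.4]]
0.035 37 [[254.1 200.9]]
0.035 93 [[254.5  62.1]]
0.05 -12 [[254. 316.]]
0.05 37 [[254.3 213.8]]
0.05 93 [[254.8  56.8]]
```

View pics/w10.png

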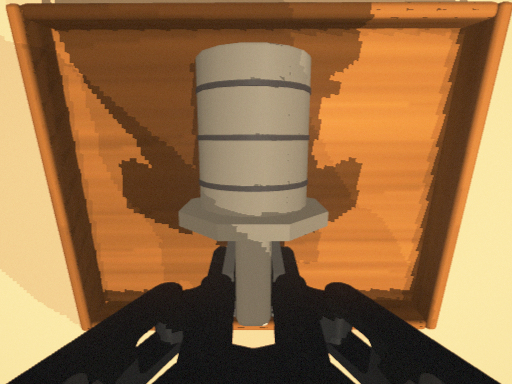

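Run:
```python
from h import *
from scipy.optimize import least_squares
u=np.array([-np.sin(TA),np.cos(TA),0]);p=status.state()['position']*np.array([1,1,0])
f=lambda q:np.array([p+u*(q[0]-s*np.cos(q[2]))+np.array([0,0,q[1]-s*np.sin(q[2])]) for s in (0,.056,.106)])
# q: bar-top point L,z ; s towards foot
f=lambda q:np.array([p+u*(q[0]+s*np.cos(q[2]))+np.array([0,0,q[1]-s*np.sin(q[2])]) for s in (0,.056,.106)])
r=least_squares(lambda q:proj('wrist',f(q))[:,1]-[299.9,182.9,60.8],[-.012,.035,.1],diff_step=1e-2);print(r.x,r.fun)
# flange rim bottom/foot edge heights for candidate tilts, with hinge 93 from foot
for h in (.019,.021,.023):
  z=.0142+h
  from scipy.optimize import brentq
  t=brentq(lambda t:z-.093*np.sin(t)-.023*np.cos(t)-.006,-.5,1.2)
  print(h,'tilt if foot edge on floor',t,'flange bottom',z-.03*np.sin(t)-.03*np.cos(t))
```

```text
[-0.01088319  0.04033995  0.12187118] [-0.2  0.3 -0.1]
0.019 tilt if foot edge on floor 0.045432109308962985 flange bottom 0.001868461372297528
0.021 tilt if foot edge on floor 0.0672768841331126 flange bottom 0.0032510827506987
0.023 tilt if foot edge on floor 0.08927548206263719 flange bottom 0.004644764091659131
```

The fit gives the axis 0.12 rad from level, which matches lying on the flange and foot edge. I'll release.

>>> jog_arm(
  targets=[
    [0.8,0,0,0,0],
    [0.8,0,0,0,0],
    [0.5,0,0,0,0],
    [0.5,0,0,0,0],
    [0.5,0,0,0,0],
    [0.5,0,0,0,0],
  ],
)

```text
time_s: 24.28
position: [0.4796, -0.4292, 0.0132]
eef_rot: [-3.141, -0.0, 1.733]
contact_force: [0.1, -0.5, -0.7]
width: 0.0428
```

>>> jog_arm(
  targets=[
    [0.5,0,0,-5,0],
    [0.5,0,0,-10,0],
    [0.5,0,0,-25,0],
    [0.5,0,0,-30,0],
    [0.5,0,0,-30,0],
    [0.5,0,0,-30,0],
    [0.5,0,0,-30,0],
    [0.5,0,0,-30,0],
    [0.5,0,0,0,0],
  ],
)

```text
time_s: 25.03
position: [0.4812, -0.431, 0.2102]
eef_rot: [3.136, 0.006, 1.732]
contact_force: [0.3, -0.9, -0.7]
width: 0.043
```

Run:
```python
from h import *
trayL()
w=save('wrist','w11.png')
for c in ['wrist','side','top']:
  if c!='wrist': im=save(c,c+'11.png')
  for l in ['cartridge_bar','cartridge_mid','cartridge']: print(c,l,[(np.round(x['uv'],1).tolist(),round(x['p'],2),atz(c,x['uv'],.037)) for x in spotter.spot_point(c,l)][:3])
  if c=='side': s=im
  if c=='top': print([(np.round(x['uv'],1).tolist(),atz(c,x['uv'],.12)) for x in spotter.spot_point(c,'lever_knob')])
a=cv2.resize(s[110:384,130:440],(400,354));b=cv2.resize(im[110:300,140:420],(400,271));o=np.zeros((354+384,800,3),np.uint8)[:600]
o[:354,:400]=a;o[:271,400:]=b;o[300:600,400:]=cv2.resize(w,(400,300));cv2.imwrite('pics/f.png',o[:,:,::-1])
```

```text
t 25.03 L -40.8 X -0.3 z 0.2102 F [ 0.3 -0.9 -0.7] w 0.043 jaw 0.161
wrist cartridge_bar [([252.0, 182.0], 0.92, array([ 0.4801, -0.4376,  0.037 ]))]
wrist cartridge_mid [([251.8, 133.6], 0.55, array([ 0.4707, -0.3847,  0.037 ])), ([253.4, 133.7], 0.49, array([ 0.4724, -0.3846,  0.037 ]))]
wrist cartridge [([249.6, 82.8], 0.7, array([ 0.4602, -0.3358,  0.037 ])), ([250.6, 133.0], 0.54, array([ 0.469 , -0.3839,  0.037 ]))]
side cartridge_bar [([192.9, 164.1], 0.9, array([0.3884, 0.3973, 0.037 ])), ([197.8, 207.7], 0.84, array([0.3803, 0.1385, 0.037 ])), ([265.3, 191.1], 0.73, array([0.5893, 0.1728, 0.037 ]))]
side cartridge_mid [([273.4, 367.2], 0.96, array([ 0.4668, -0.3901,  0.037 ])), ([199.6, 197.0], 0.72, array([0.3908, 0.1918, 0.037 ])), ([201.8, 221.1], 0.65, array([0.385, 0.073, 0.037]))]
side cartridge [([197.7, 211.7], 0.93, array([0.3782, 0.1192, 0.037 ])), ([203.7, 234.9], 0.87, array([0.3837, 0.0131, 0.037 ])), ([265.2, 343.6], 0.78, array([ 0.4639, -0.3393,  0.037 ]))]
top cartridge_bar [([238.7, 237.1], 0.71, array([0.391, 0.171, 0.037])), ([395.4, 213.6], 0.7, array([ 0.4806, -0.438 ,  0.037 ])), ([206.7, 150.6], 0.69, array([0.7344, 0.3009, 0.037 ]))]
top cartridge_mid [([381.2, 216.9], 0.79, array([ 0.4678, -0.382 ,  0.037 ])), ([208.6, 152.8], 0.72, array([0.7253, 0.2931, 0.037 ])), ([239.0, 241.1], 0.72, array([0.3758, 0.1698, 0.037 ]))]
top cartridge [([267.3, 241.6], 0.72, array([0.3737, 0.0612, 0.037 ])), ([208.0, 153.9], 0.62, array([0.7208, 0.2954, 0.037 ])), ([367.5, 215.1], 0.61, array([ 0.4749, -0.3291,  0.037 ]))]
[([269.1, 190.5], array([0.559 , 0.0563, 0.12  ])), ([288.2, 146.1], array([ 0.7288, -0.0175,  0.12  ])), ([380.2, 210.5], array([ 0.4842, -0.3504,  0.12  ])), ([397.6, 213.5], array([ 0.473 , -0.4135,  0.12  ])), ([350.0, 148.5], array([ 0.7192, -0.2507,  0.12  ]))]
```

View pics/f.png

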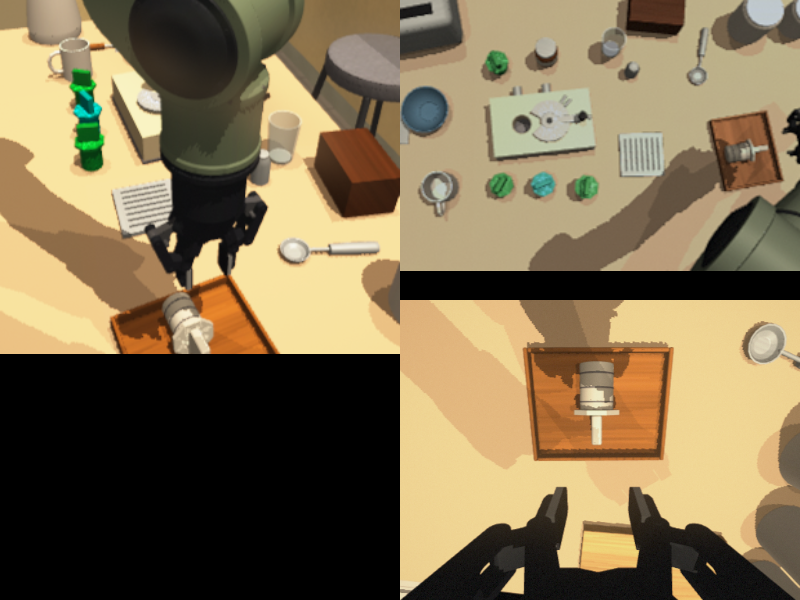

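The final view shows the cartridge lying wholly inside the tray, with the lever at the stud and the well empty. The other kitchen things look undisturbed and the gripper is clear, so I'm handing the job in.

```bash
python3 -c "
from h import *
print(manip.finish_job())"
```

```text
the job is handed in; nothing more can be done
None
```

The job is done and handed in at about 25 s of the 67 s allowed; no verdict was reported.

- **Lever:** I swung it into the notch marked by the stud and left it there. In the last check the knob measured (0.559, 0.056), against about (0.557, 0.060) expected, and the cam's bite faced the well.
- **Drip plate:** I stood the cartridge upright about 2 mm from the plate's measured centre. It stood released for about 2.5 s.
- **Tray:** The jog interface has no tilt, so I tipped the cartridge in the grip against the outside of the tray wall. I then carried it over tilted, lowered its foot to the floor and laid it down while still held. The readings I took on the way showed about 10 N or less.
- **Last checks:** The cartridge lies fully inside the tray, about 0.12 rad from level by a fit to the wrist picture just before release (limit 0.15). I didn't repeat that fit afterwards, but the final pictures show it at rest. The gripper was about 0.2 m up, touching nothing. The other kitchen things looked unmoved, though I judged that by eye only.
- **Disagreement:** On the final lowering I expected the flange to touch at a tool height of about 20 mm, but there was no clear rise in force down to 14 mm. The wrist fit put the grip about 5 mm higher on the bar than I had assumed, which would explain it.

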